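Latch open the thread dock's spring gate

TASK

Open the gate of the wooden dock that holds the brown thread cone, so the cone can be changed: take the gate by its black knob, swing it out against its spring, lifting it over the red catch, and set it down behind the catch so that it stays open by itself. Leave the brown cone standing where it is, and leave the other dock's gate shut.

Things in the scene. Friction and masses are not known exactly. Their poses are not given: they have to be found in the camera images.
- brown_gate (a joint): Swing of the gate of the dock with the brown cone: 0 shut, grows anticlockwise from above, stop at 1.65. A torsion spring pulls it shut: 1.2 N at the knob at 0, 4.2 N at 1.3. It also lifts 35 mm up its post against 4 to 6 N and drops when let go. Unlifted, the red catch stops it at 1.03. Lift 24 mm, swing to 1.35-1.55, lower fully, let go: it rests behind the catch at 1.27, else it shuts.
- brown_knob (a point): Centre of the black upright round knob on the free end of that gate: 26 mm across, 36 mm tall, centre 100 mm above the table when down. z up; -y points along the bar to the axis of the hinge post, 130 mm away; opening moves it towards its -x. Bar: aluminium, 12 mm thick, from 64 to 76 mm above the table. Post: steel, 14 mm thick, 126 mm tall. Gate shut, the cone stands to +x, about 85 mm off.
- brown_cone: Loose brown thread cone, upright in its dock: 60 mm across the foot, 102 mm tall, 150 g. Origin: centre of its underside, 10 mm above the table; z up. Dock: fixed plywood board 220 x 190 x 10 mm, wooden cheeks to 55 mm height on three sides of the cone, and a fixed red upright catch 10 x 12 mm, its top 76 mm above the table, 90 mm from the hinge post, under the bar's path at swing 1.15.
- white_gate (a joint): Swing of the gate of the other, identical dock, which holds the cream-white cone; same scale, 0 shut. It is to stay shut. Either dock may be on the left or the right.
Not all that is in view belongs to the job. Leave any purple look-alike of the brown_cone alone.

How it is judged:
By the outcome, as a careful person would: the job done as asked, in the order asked, and still so for the second after the job is handed in, with the robot touching nothing.
It also fails if it takes over 38 s, if anything falls off the work surface, if the arm or the gripper's body presses on something with over 40 N, if the wrist force passes 120 N, or if a joint passes its speed limit or range.

ROBOT

A 6-joint arm with a two-finger parallel gripper is mounted at the origin on the work surface. World frame = base frame: x ahead of the robot, y to its left, z up, the work surface at z = 0. Lengths are in m, angles in degrees, forces in N, time in s.
With the tool pointing down it reaches from about 0.3 to 0.75 m from the base axis. Payload 8.5 kg.
Tool frame: the origin (TCP) lies on the mounting face of the last link; the fingertips stand 173 mm ahead of it and the grasp point (between the pads) lies 155 mm ahead of it (env.tips_ahead is the distance from the TCP to the fingertips, in m); z points along the fingers, x is the direction in which the jaws open and shut, and the axes are right-handed (so a half turn about z gives the same grasp; the last joint's range is limited). The gripper opens to 85 mm and grips with 20 to 120 N. Pads are 22 mm wide; open, the fingers measure 114 mm over their backs; the gripper's body (76 mm by 85 mm) begins 54 mm behind the grasp point. The pads swing forward as they close: fully open they stand 13 mm farther back than shut.
Start: joints at [-88.596, 21.807, 74.336, -0, 83.858, -12.336], TCP at [0.131, -0.534, 0.405] pointing down, gripper open.
Joint ranges: [-178.18, 178.18], [-50.72, 133.34], [12.68, 142.11], [-81.47, 261.47], [9.98, 163.14], [-165.26, 165.26]. Speed limits (degrees/s): [136.94, 136.94, 180, 180, 180, 180].

INTERFACE

Orientations are given as a 3x3 rotation matrix whose columns are the frame's x, y, z axes.
In Python, from rig import env gives the robot as it stands. The module is installed in compiled form; this text tells all that it offers.
- The arm moves only by the tool step_arm, never from a script. Its argument "increments" is a list of rows, each an object of numbers: "x", "y", "z": the shift along the tool's x, y, z in cm; "wx", "wy", "wz": the turn, a rotation vector about the tool's x, y, z in rad; "gripper": the finger opening in cm, from 0 to 8.54. A call has 1 to 20 rows; each row shifts and turns the commanded pose from where the row before left it, along the tool's axes as they then stand; what a row does not reach is not made up. A row lasts 1/10 s, in which the tool goes at most 50 mm and 8.59 degrees, less where a joint would pass 70% of its speed; a pose out of reach is approached as far as the arm can. A call with a gripper value outside its range is refused whole. The fingers move at their own pace and stop on an object; "newtons" is the grip in N (left out, the last holds). Time passes only in rows, so rows that do not move let the fingers close. It gives the time, the measured TCP pose, the force and the opening at its end, in the units of the state.
- env.observe(): the state, without advancing time (a new reading comes with each control period).
- env.get_image(name): name is "side" or "top"; returns a dict with "color" (384x512x3 uint8, blue, green, red), "camera_matrix" (3x3 intrinsics, pixels), "rvec" (rotation vector, rad) and "tvec" (3), from world to camera coordinates, as OpenCV has them. Camera axes: x right, y down, z forward; pixel columns grow to the right and rows downward; lengths in m; the calibration is good to about 2 mm. A picture is of the moment at which its call begins. There is no depth.
- env.close_job(): hands the job in, once; it reports no verdict.
The state is a dict: "time_s": time; "q": joint angles; "qvel": joint speeds; "joint_efforts": joint torques, N m; "position": TCP position; "tool_rot": TCP orientation; "ft_force": force on the tool from outside, world axes, zero at the start; "wrist_torque": the same for the moment, N m; "grip_width": finger opening in m.
Only numpy, scipy, OpenCV 4.12 (cv2) and the standard library are available. Lean on these libraries where they do the work, as an engineer would, in place of code of your own. Each camera call takes 0.05 s, during which the arm holds its last target. There are 200 camera calls.

## Working session

There is one attempt and no reset: what is moved stays moved. The work goes in short steps, Python scripts to look and compute and a tool call to move; the robot and the scene stay as the last step left them, time stands still between calls to the robot, and variables do not carry over. Pictures are saved under pics/ and viewed, about 8 in all and at most 12, crops included, and the job is handed in when it is done.

Besides the shell and the picture viewer there is one more tool, called after "Call:" by a JSON object that holds its "name" and its "arguments". step_arm: Moves the arm, as the interface text tells. Its arguments: {"type":"object","properties":{"increments":{"type":"array"},"newtons":{"type":"number"}},"required":["increments"]}

```bash
mkdir -p pics; cat > h.py <<'E'
import numpy as np, cv2
from rig import env
def snap(n,f):
    d=env.get_image(n); cv2.imwrite(f,d["color"]); np.savez(f[:-4],**{k:d[k] for k in("camera_matrix","rvec","tvec")}); return d
def tri(fs,ps):
    P=[];X=[]
    for f,p in zip(fs,ps):
        d=np.load(f+".npz"); R=cv2.Rodrigues(d["rvec"])[0]
        P.append(d["camera_matrix"]@np.c_[R,d["tvec"].reshape(3)])
    X=cv2.triangulatePoints(P[0],P[1],np.float64(ps[0]),np.float64(ps[1])); X=(X[:3]/X[3]).ravel()
    e=[np.round((q@np.r_[X,1])[:2]/(q@np.r_[X,1])[2]-p,1) for q,p in zip(P,ps)]
    return X,e
def proj(f,X):
    d=np.load(f+".npz"); return cv2.projectPoints(np.float64(X).reshape(-1,3),d["rvec"],d["tvec"],d["camera_matrix"],None)[0].reshape(-1,2)
E
python3 - <<'E'
from h import *
a=snap("side","pics/s0.png")["color"];b=snap("top","pics/t0.png")["color"]
cv2.imwrite("pics/s0b.png",cv2.resize(a,(800,600),interpolation=3));cv2.imwrite("pics/t0b.png",cv2.resize(b,(800,600),interpolation=3))
print(env.observe())
for f in("pics/s0","pics/t0"):
    d=np.load(f+".npz");R=cv2.Rodrigues(d["rvec"])[0];print(-R.T@d["tvec"].reshape(3),R[2])
E
```

```text
{'time_s': 0.1, 'q': array([-8.85958078e+01,  2.18385796e+01,  7.43794851e+01,  1.01889183e-03,
        8.38597295e+01, -1.23350854e+01]), 'qvel': array([ 0.02871924, -0.07215529, -0.00559028,  0.03876396,  0.07426578,
       -0.03192888]), 'joint_efforts': array([ 4.14511829e-03, -4.49222374e+01, -2.31657618e+01, -1.47589776e-04,
        3.65875705e-03,  8.09730736e-07]), 'position': array([ 0.13063201, -0.53422245,  0.40416523]), 'tool_rot': array([[ 2.37502240e-01, -9.71386991e-01, -1.55967516e-05],
       [-9.71386090e-01, -2.37502042e-01,  1.35778921e-03],
       [-1.32264304e-03, -3.07327513e-04, -9.99999078e-01]]), 'ft_force': array([ 0.36959915, -0.10813487, -0.31950974]), 'wrist_torque': array([-0.01043844, -0.02284416,  0.04184113]), 'grip_width': 0.08533313008201264}
[0.5286651  0.89759563 0.62498926] [ 0.14793565 -0.85087209 -0.50411479]
[0.46528518 0.01544059 1.10558532] [ 0.21277432 -0.00772344 -0.97707085]
```

View pics/s0b.png

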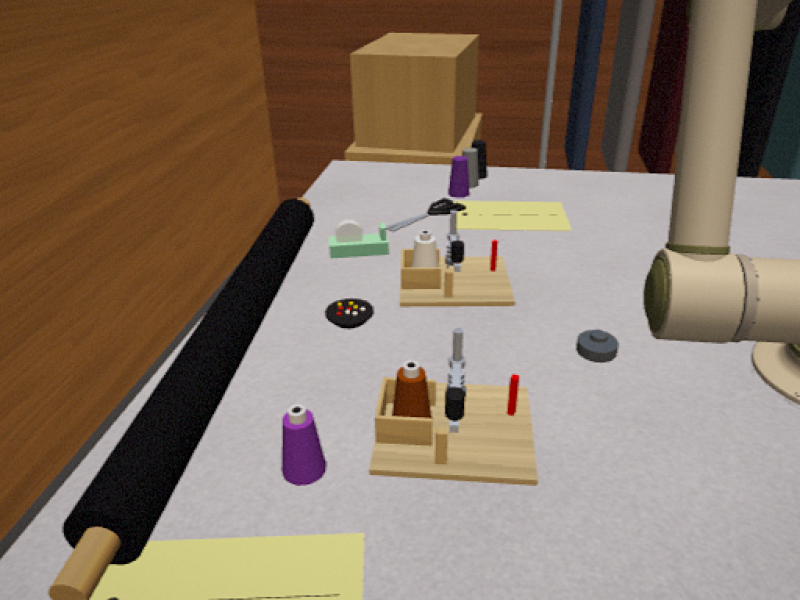

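View pics/t0b.png

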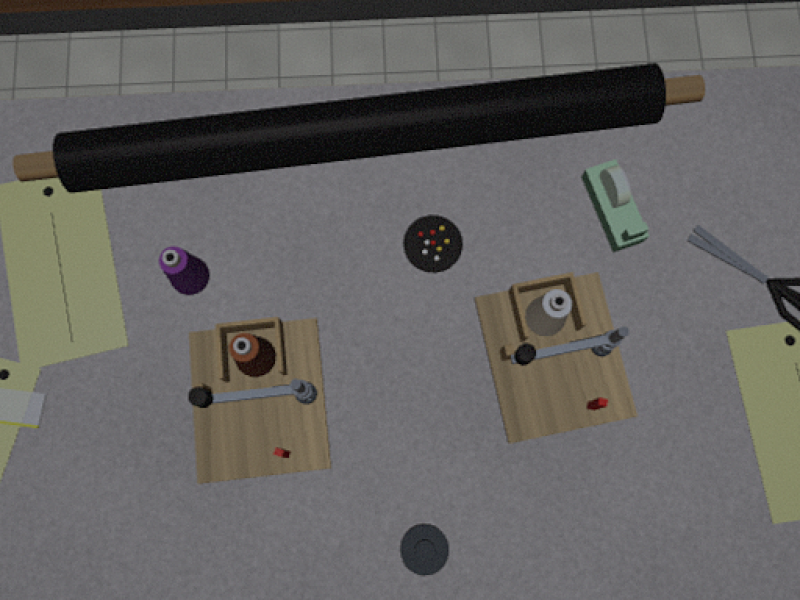

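Both views show two docks. The brown cone is at side (410,390) and top (250,350), which is the left dock. The cream-white cone is in the other dock, at side (424,248) and top (552,305). A purple look-alike stands loose at side (302,445), top (180,265). The left dock is the target. I'll confirm it in one enlarged crop.

```bash
python3 - <<'E'
import cv2,numpy as np
a=cv2.imread("pics/s0.png")[205:315,230:350];b=cv2.imread("pics/t0.png")[198:315,115:220]
f=lambda i:cv2.resize(i,(0,0),fx=5,fy=5,interpolation=2)
a=cv2.resize(a,None,fx=3.5,fy=3.5,interpolation=2);b=cv2.resize(b,None,fx=3.5,fy=3.5,interpolation=2)
c=np.zeros((max(a.shape[0],b.shape[0]),a.shape[1]+b.shape[1],3),np.uint8);c[:a.shape[0],:a.shape[1]]=a;c[:b.shape[0],a.shape[1]:]=b
print(a.shape,b.shape);cv2.imwrite("pics/c0.png",c)
E
```

```text
(385, 420, 3) (410, 368, 3)
```

View pics/c0.png

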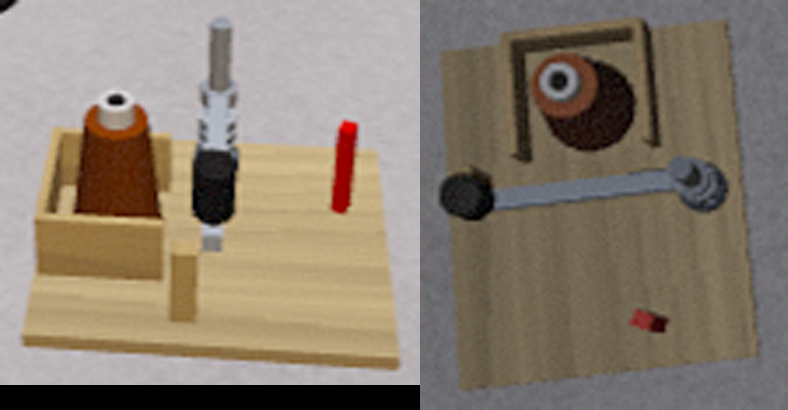

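The crop confirms it: a brown cone between cheeks, gate shut, black knob at side crop (214,187) / top crop (468,195), post top at (220,22) / (682,167), red catch top at (349,125) / (643,319).

```bash
python3 - <<'E'
from h import *
S=lambda u,v:(230+u/3.5,205+v/3.5);T=lambda u,v:(115+(u-420)/3.5,198+v/3.5)
for n,s,t in [("knob",S(214,187),T(468,195)),("post",S(220,22),T(682,167)),("catch",S(349,125),T(643,319)),("cone",S(116,99),T(560,80))]:
    X,e=tri(["pics/s0","pics/t0"],[s,t]);print(n,X.round(4),e)
o=env.observe();print(o["position"],o["tool_rot"].round(3))
E
```

```text
knob [0.577  0.276  0.0976] [array([-0.7, -0.1]), array([0. , 0.5])]
post [0.5854 0.1449 0.1234] [array([-0.1, -0. ]), array([0. , 0.1])]
catch [0.5003 0.1764 0.0744] [array([-0.6, -0.1]), array([-0. ,  0.4])]
cone [0.6421 0.2184 0.1102] [array([-0.3, -0.1]), array([0. , 0.2])]
[ 0.13063201 -0.53422245  0.40416523] [[ 0.238 -0.971 -0.   ]
 [-0.971 -0.238  0.001]
 [-0.001 -0.    -1.   ]]
```

Triangulation agrees with the text: the knob is at z 0.098, 131 mm from the post, and the catch is 91 mm from it. I'll move above the knob now.

Call:
{"name": "step_arm", "arguments": {"increments": [{"x": -3.4, "y": -3.13}, {"x": -3.4, "y": -3.13}, {"x": -3.4, "y": -3.13}, {"x": -3.4, "y": -3.13}, {"x": -3.4, "y": -3.13}, {"x": -3.4, "y": -3.13}, {"x": -3.4, "y": -3.13}, {"x": -3.4, "y": -3.13}, {"x": -3.4, "y": -3.13}, {"x": -3.4, "y": -3.13}, {"x": -3.4, "y": -3.13}, {"x": -3.4, "y": -3.13}, {"x": -3.4, "y": -3.13}, {"x": -3.4, "y": -3.13}, {"x": -3.4, "y": -3.13}, {"x": -3.4, "y": -3.13}, {"x": -3.4, "y": -3.13}, {"x": -3.4, "y": -3.13}, {"x": -3.4, "y": -3.13}, {"x": -3.4, "y": -3.13}]}}

```text
invalid input at $.increments[0]: expected keys x, y, z, wx, wy, wz, gripper
```

Call:
{"name": "step_arm", "arguments": {"increments": [{"wz": -0.14}, {"wz": -0.14}, {"wz": -0.14}, {"wz": -0.14}, {"wz": -0.14}, {"wz": -0.14}, {"wz": -0.14}, {"wz": -0.14}, {"wz": -0.14}, {"wz": -0.14}, {"z": 0}, {"z": 0}]}}

```text
invalid input at $.increments[0]: expected keys x, y, z, wx, wy, wz, gripper
```

Call:
{"name": "step_arm", "arguments": {"increments": [{"x": -3.4, "y": -3.13, "z": 0, "wx": 0, "wy": 0, "wz": 0, "gripper": 8.5}, {"x": -3.4, "y": -3.13, "z": 0, "wx": 0, "wy": 0, "wz": 0, "gripper": 8.5}, {"x": -3.4, "y": -3.13, "z": 0, "wx": 0, "wy": 0, "wz": 0, "gripper": 8.5}, {"x": -3.4, "y": -3.13, "z": 0, "wx": 0, "wy": 0, "wz": 0, "gripper": 8.5}, {"x": -3.4, "y": -3.13, "z": 0, "wx": 0, "wy": 0, "wz": 0, "gripper": 8.5}, {"x": -3.4, "y": -3.13, "z": 0, "wx": 0, "wy": 0, "wz": 0, "gripper": 8.5}, {"x": -3.4, "y": -3.13, "z": 0, "wx": 0, "wy": 0, "wz": 0, "gripper": 8.5}, {"x": -3.4, "y": -3.13, "z": 0, "wx": 0, "wy": 0, "wz": 0, "gripper": 8.5}, {"x": -3.4, "y": -3.13, "z": 0, "wx": 0, "wy": 0, "wz": 0, "gripper": 8.5}, {"x": -3.4, "y": -3.13, "z": 0, "wx": 0, "wy": 0, "wz": 0, "gripper": 8.5}, {"x": -3.4, "y": -3.13, "z": 0, "wx": 0, "wy": 0, "wz": 0, "gripper": 8.5}, {"x": -3.4, "y": -3.13, "z": 0, "wx": 0, "wy": 0, "wz": 0, "gripper": 8.5}, {"x": -3.4, "y": -3.13, "z": 0, "wx": 0, "wy": 0, "wz": 0, "gripper": 8.5}, {"x": -3.4, "y": -3.13, "z": 0, "wx": 0, "wy": 0, "wz": 0, "gripper": 8.5}, {"x": -3.4, "y": -3.13, "z": 0, "wx": 0, "wy": 0, "wz": 0, "gripper": 8.5}, {"x": -3.4, "y": -3.13, "z": 0, "wx": 0, "wy": 0, "wz": 0, "gripper": 8.5}, {"x": -3.4, "y": -3.13, "z": 0, "wx": 0, "wy": 0, "wz": 0, "gripper": 8.5}, {"x": -3.4, "y": -3.13, "z": 0, "wx": 0, "wy": 0, "wz": 0, "gripper": 8.5}, {"x": -3.4, "y": -3.13, "z": 0, "wx": 0, "wy": 0, "wz": 0, "gripper": 8.5}, {"x": -3.4, "y": -3.13, "z": 0, "wx": 0, "wy": 0, "wz": 0, "gripper": 8.5}]}}

```text
time_s: 2.1
position: [0.5778, 0.2769, 0.4043]
tool_rot: [[0.238, -0.971, -0.001], [-0.971, -0.238, -0.0], [0.0, 0.001, -1.0]]
ft_force: [1.7, 0.7, 0.9]
grip_width: 0.0847
```

Call:
{"name": "step_arm", "arguments": {"increments": [{"x": 0, "y": 0, "z": 0, "wx": 0, "wy": 0, "wz": -0.14, "gripper": 8.5}, {"x": 0, "y": 0, "z": 0, "wx": 0, "wy": 0, "wz": -0.14, "gripper": 8.5}, {"x": 0, "y": 0, "z": 0, "wx": 0, "wy": 0, "wz": -0.14, "gripper": 8.5}, {"x": 0, "y": 0, "z": 0, "wx": 0, "wy": 0, "wz": -0.14, "gripper": 8.5}, {"x": 0, "y": 0, "z": 0, "wx": 0, "wy": 0, "wz": -0.14, "gripper": 8.5}, {"x": 0, "y": 0, "z": 0, "wx": 0, "wy": 0, "wz": -0.14, "gripper": 8.5}, {"x": 0, "y": 0, "z": 0, "wx": 0, "wy": 0, "wz": -0.14, "gripper": 8.5}, {"x": 0, "y": 0, "z": 0, "wx": 0, "wy": 0, "wz": -0.14, "gripper": 8.5}, {"x": 0, "y": 0, "z": 0, "wx": 0, "wy": 0, "wz": -0.14, "gripper": 8.5}, {"x": 0, "y": 0, "z": 0, "wx": 0, "wy": 0, "wz": -0.14, "gripper": 8.5}, {"x": 0, "y": 0, "z": 0, "wx": 0, "wy": 0, "wz": 0, "gripper": 8.5}, {"x": 0, "y": 0, "z": 0, "wx": 0, "wy": 0, "wz": 0, "gripper": 8.5}]}}

```text
time_s: 3.3
position: [0.5772, 0.275, 0.4044]
tool_rot: [[0.998, 0.065, -0.001], [0.065, -0.998, -0.0], [-0.001, 0.0, -1.0]]
ft_force: [0.7, 0.2, -1.1]
grip_width: 0.0847
```

Call:
{"name": "step_arm", "arguments": {"increments": [{"x": 0, "y": 0, "z": 3, "wx": 0, "wy": 0, "wz": 0, "gripper": 8.5}, {"x": 0, "y": 0, "z": 3, "wx": 0, "wy": 0, "wz": 0, "gripper": 8.5}, {"x": 0, "y": 0, "z": 3, "wx": 0, "wy": 0, "wz": 0, "gripper": 8.5}, {"x": 0, "y": 0, "z": 2, "wx": 0, "wy": 0, "wz": 0, "gripper": 8.5}, {"x": 0, "y": 0, "z": 1.4, "wx": 0, "wy": 0, "wz": 0, "gripper": 8.5}, {"x": 0, "y": 0, "z": 1.2, "wx": 0, "wy": 0, "wz": 0, "gripper": 8.5}, {"x": 0, "y": 0, "z": 1, "wx": 0, "wy": 0, "wz": 0, "gripper": 8.5}, {"x": 0, "y": 0, "z": 0, "wx": 0, "wy": 0, "wz": 0, "gripper": 8.5}, {"x": 0, "y": 0, "z": 0, "wx": 0, "wy": 0, "wz": 0, "gripper": 8.5}]}}

```text
time_s: 4.2
position: [0.5773, 0.275, 0.2592]
tool_rot: [[0.998, 0.068, 0.001], [0.068, -0.998, 0.0], [0.001, -0.0, -1.0]]
ft_force: [-0.0, 0.4, -0.3]
grip_width: 0.0849
```

```bash
python3 - <<'E'
from h import *
a=snap("side","pics/s1.png")["color"][195:325,220:360];b=snap("top","pics/t1.png")["color"][195:325,90:220]
cv2.imwrite("pics/c1.png",np.hstack([cv2.resize(i,(390,390),interpolation=2) for i in(a,b)]))
E
```

```text
(no output)
```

View pics/c1.png

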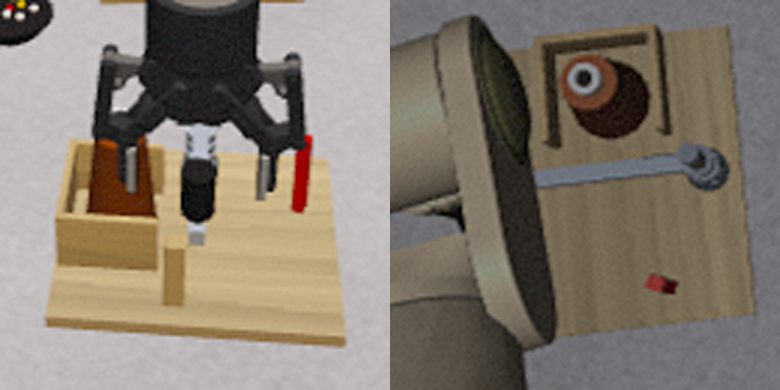

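The fingers stand at crop (132,180) and (263,185), centred on the knob at (198,190). They clear the cone. Closing now.

Call:
{"name": "step_arm", "arguments": {"increments": [{"x": 0, "y": 0, "z": 0, "wx": 0, "wy": 0, "wz": 0, "gripper": 2}, {"x": 0, "y": 0, "z": 0, "wx": 0, "wy": 0, "wz": 0, "gripper": 2}, {"x": 0, "y": 0, "z": 0, "wx": 0, "wy": 0, "wz": 0, "gripper": 2}, {"x": 0, "y": 0, "z": 0, "wx": 0, "wy": 0, "wz": 0, "gripper": 2}, {"x": 0, "y": 0, "z": 0, "wx": 0, "wy": 0, "wz": 0, "gripper": 2}, {"x": 0, "y": 0, "z": 0, "wx": 0, "wy": 0, "wz": 0, "gripper": 2}, {"x": 0, "y": 0, "z": 0, "wx": 0, "wy": 0, "wz": 0, "gripper": 2}, {"x": 0, "y": 0, "z": 0, "wx": 0, "wy": 0, "wz": 0, "gripper": 2}], "newtons": 60}}

```text
time_s: 5.1
position: [0.5771, 0.2751, 0.2587]
tool_rot: [[0.998, 0.069, -0.0], [0.069, -0.998, 0.0], [-0.0, -0.0, -1.0]]
ft_force: [-2.0, 1.4, 1.2]
grip_width: 0.024
```

Call:
{"name": "step_arm", "arguments": {"increments": [{"x": -1.3, "y": 0.065, "z": 0, "wx": 0, "wy": 0, "wz": -0.1, "gripper": 2}, {"x": -1.3, "y": 0.065, "z": 0, "wx": 0, "wy": 0, "wz": -0.1, "gripper": 2}, {"x": -1.3, "y": 0.065, "z": 0, "wx": 0, "wy": 0, "wz": -0.1, "gripper": 2}, {"x": -1.3, "y": 0.065, "z": 0, "wx": 0, "wy": 0, "wz": -0.1, "gripper": 2}, {"x": 0, "y": 0, "z": 0, "wx": 0, "wy": 0, "wz": 0, "gripper": 2}, {"x": 0, "y": 0, "z": 0, "wx": 0, "wy": 0, "wz": 0, "gripper": 2}]}}

```text
time_s: 5.7
position: [0.5279, 0.2616, 0.2592]
tool_rot: [[0.893, 0.449, 0.002], [0.449, -0.893, 0.001], [0.002, -0.0, -1.0]]
ft_force: [0.3, 4.3, 0.9]
grip_width: 0.0245
```

```bash
python3 - <<'E'
from h import *
o=env.observe();p=o["position"];d=p[:2]-[.5854,.1449];R=o["tool_rot"]
print(p,np.hypot(*d),np.arctan2(*d[::-1])-np.arctan2(.131,-.0084),np.arctan2(R[1,0],R[0,0]),o["ft_force"],o["wrist_torque"],o["grip_width"])
E
```

```text
[0.52788482 0.26156287 0.25915869] 0.13007006381512665 0.3940000970226931 0.46617935905692626 [0.32911121 4.34724181 0.92356152] [ 0.67441303 -0.15318579  0.05374246] 0.024458525456428393
```

Call:
{"name": "step_arm", "arguments": {"increments": [{"x": -1.3, "y": 0.065, "z": 0, "wx": 0, "wy": 0, "wz": -0.1, "gripper": 2}, {"x": -1.3, "y": 0.065, "z": 0, "wx": 0, "wy": 0, "wz": -0.1, "gripper": 2}, {"x": -1.3, "y": 0.065, "z": 0, "wx": 0, "wy": 0, "wz": -0.1, "gripper": 2}, {"x": 0, "y": 0, "z": -0.7, "wx": 0, "wy": 0, "wz": 0, "gripper": 2}, {"x": 0, "y": 0, "z": -0.7, "wx": 0, "wy": 0, "wz": 0, "gripper": 2}, {"x": 0, "y": 0, "z": -0.7, "wx": 0, "wy": 0, "wz": 0, "gripper": 2}, {"x": 0, "y": 0, "z": -0.7, "wx": 0, "wy": 0, "wz": 0, "gripper": 2}, {"x": 0, "y": 0, "z": 0, "wx": 0, "wy": 0, "wz": 0, "gripper": 2}, {"x": 0, "y": 0, "z": 0, "wx": 0, "wy": 0, "wz": 0, "gripper": 2}]}}

```text
time_s: 6.6
position: [0.4964, 0.2388, 0.2864]
tool_rot: [[0.72, 0.694, 0.001], [0.694, -0.72, 0.0], [0.001, 0.0, -1.0]]
ft_force: [4.2, 1.5, -5.1]
grip_width: 0.0246
```

```bash
python3 - <<'E'
from h import *
o=env.observe();p=o["position"];d=p[:2]-[.5854,.1449];R=o["tool_rot"]
print(p,np.hypot(*d),np.arctan2(*d[::-1])-np.arctan2(.131,-.0084),np.arctan2(R[1,0],R[0,0]),o["ft_force"],o["wrist_torque"],o["grip_width"])
a=snap("side","pics/s2.png")["color"][195:325,220:360]
cv2.imwrite("pics/c2.png",cv2.resize(a,(560,520),interpolation=2))
E
```

```text
[0.49639666 0.23882748 0.28640127] 0.12939848389498423 0.6944521413092564 0.7665375104577246 [ 4.18476465  1.54482322 -5.09794046] [ 0.74190703 -0.71942038  0.32876702] 0.02456597121762129
```

View pics/c2.png

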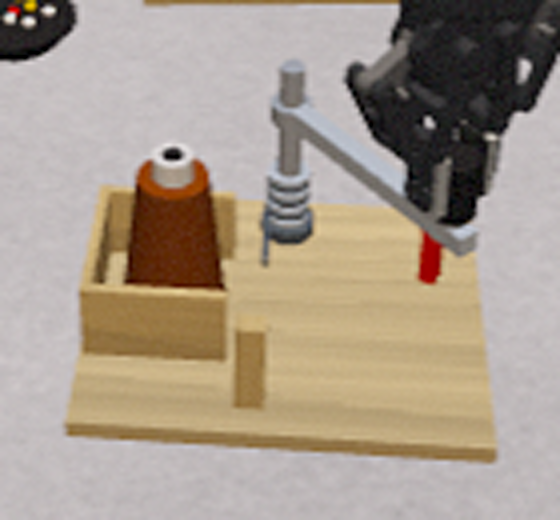

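The bar is lifted clear up the post, and the knob is held at crop (455,200). The cone is untouched. The vertical force of 5 N matches the lift. I'll swing on to about 1.45 now.

Call:
{"name": "step_arm", "arguments": {"increments": [{"x": -1.3, "y": 0.065, "z": 0, "wx": 0, "wy": 0, "wz": -0.1, "gripper": 2}, {"x": -1.3, "y": 0.065, "z": 0, "wx": 0, "wy": 0, "wz": -0.1, "gripper": 2}, {"x": -1.3, "y": 0.065, "z": 0, "wx": 0, "wy": 0, "wz": -0.1, "gripper": 2}, {"x": -1.3, "y": 0.065, "z": 0, "wx": 0, "wy": 0, "wz": -0.1, "gripper": 2}, {"x": -1.3, "y": 0.065, "z": 0, "wx": 0, "wy": 0, "wz": -0.1, "gripper": 2}, {"x": -1.3, "y": 0.065, "z": 0, "wx": 0, "wy": 0, "wz": -0.1, "gripper": 2}, {"x": -1.3, "y": 0.065, "z": 0, "wx": 0, "wy": 0, "wz": -0.1, "gripper": 2}, {"x": -0.65, "y": 0.02, "z": 0, "wx": 0, "wy": 0, "wz": -0.05, "gripper": 2}, {"x": 0, "y": 0, "z": 0, "wx": 0, "wy": 0, "wz": 0, "gripper": 2}, {"x": 0, "y": 0, "z": 0, "wx": 0, "wy": 0, "wz": 0, "gripper": 2}, {"x": 0, "y": 0, "z": 0, "wx": 0, "wy": 0, "wz": 0, "gripper": 2}]}}

```text
time_s: 7.75
position: [0.4574, 0.1525, 0.2868]
tool_rot: [[0.054, 0.999, 0.003], [0.999, -0.054, 0.002], [0.002, 0.003, -1.0]]
ft_force: [8.1, 9.6, -5.6]
grip_width: 0.0242
```

```bash
python3 - <<'E'
from h import *
o=env.observe();p=o["position"];d=p[:2]-[.5854,.1449];R=o["tool_rot"]
print(p,np.hypot(*d),np.arctan2(*d[::-1])-np.arctan2(.131,-.0084),np.arctan2(R[1,0],R[0,0]),o["ft_force"],o["wrist_torque"],o["grip_width"])
a=snap("side","pics/s3.png")["color"][195:325,220:360]
cv2.imwrite("pics/c3.png",cv2.resize(a,(560,520),interpolation=2))
E
```

```text
[0.45743475 0.15249075 0.28679828] 0.12819019433062318 1.4475124426772337 1.517085933230487 [ 8.14544205  9.58854842 -5.63280857] [ 1.75067696 -1.15897761  0.65983528] 0.024164171883981834
```

View pics/c3.png

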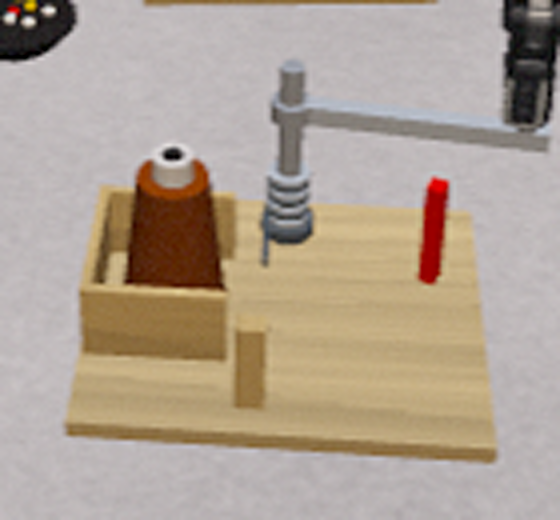

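The bar is past the catch (bar end at crop (525,135), catch top at (438,183)). Lowering.

Call:
{"name": "step_arm", "arguments": {"increments": [{"x": 0, "y": 0.1, "z": 0.7, "wx": 0, "wy": 0, "wz": 0, "gripper": 2}, {"x": 0, "y": 0, "z": 0.7, "wx": 0, "wy": 0, "wz": 0, "gripper": 2}, {"x": 0, "y": 0, "z": 0.7, "wx": 0, "wy": 0, "wz": 0, "gripper": 2}, {"x": 0, "y": 0, "z": 0.7, "wx": 0, "wy": 0, "wz": 0, "gripper": 2}, {"x": 0, "y": 0, "z": 0.1, "wx": 0, "wy": 0, "wz": 0, "gripper": 2}, {"x": 0, "y": 0, "z": 0, "wx": 0, "wy": 0, "wz": 0, "gripper": 2}, {"x": 0, "y": 0, "z": 0, "wx": 0, "wy": 0, "wz": 0, "gripper": 2}]}}

```text
time_s: 8.5
position: [0.4575, 0.1526, 0.258]
tool_rot: [[0.053, 0.999, 0.001], [0.999, -0.053, 0.002], [0.002, 0.0, -1.0]]
ft_force: [0.4, 9.5, 2.4]
grip_width: 0.0243
```

```bash
python3 - <<'E'
from h import *
o=env.observe();p=o["position"];d=p[:2]-[.5854,.1449]
print(p,np.hypot(*d),np.arctan2(*d[::-1])-np.arctan2(.131,-.0084),o["ft_force"],o["wrist_torque"],o["grip_width"])
a=snap("side","pics/s4.png")["color"][195:325,220:360]
cv2.imwrite("pics/c4.png",cv2.resize(a,(560,520),interpolation=2))
E
```

```text
[0.45750656 0.15260323 0.25797987] 0.12812522163761988 1.44660290248942 [0.3566312  9.49051396 2.44565523] [ 1.74780904 -0.19703892  0.62678167] 0.024262126811340774
```

View pics/c4.png

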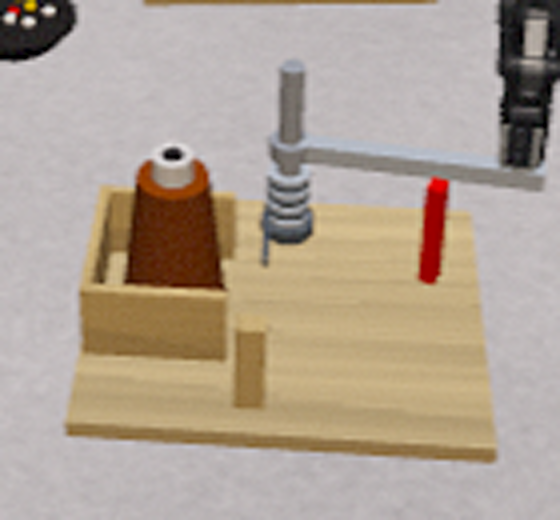

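It is lowered, and fz has turned positive, so it is seated. Next I'll ease it back against the catch while still holding it.

Call:
{"name": "step_arm", "arguments": {"increments": [{"x": 0.5, "y": 0.01, "z": 0, "wx": 0, "wy": 0, "wz": 0.04, "gripper": 2}, {"x": 0.5, "y": 0.01, "z": 0, "wx": 0, "wy": 0, "wz": 0.04, "gripper": 2}, {"x": 0.5, "y": 0.01, "z": 0, "wx": 0, "wy": 0, "wz": 0.04, "gripper": 2}, {"x": 0.4, "y": 0.01, "z": 0, "wx": 0, "wy": 0, "wz": 0.03, "gripper": 2}, {"x": 0, "y": 0, "z": 0, "wx": 0, "wy": 0, "wz": 0, "gripper": 2}, {"x": 0, "y": 0, "z": 0, "wx": 0, "wy": 0, "wz": 0, "gripper": 2}]}}

```text
time_s: 9.15
position: [0.4598, 0.1716, 0.258]
tool_rot: [[0.202, 0.979, 0.0], [0.979, -0.202, 0.002], [0.002, -0.0, -1.0]]
ft_force: [-0.6, 10.7, 3.3]
grip_width: 0.0246
```

```bash
python3 - <<'E'
from h import *
o=env.observe();p=o["position"];d=p[:2]-[.5854,.1449]
print(p,np.hypot(*d),np.arctan2(*d[::-1])-np.arctan2(.131,-.0084),o["ft_force"],o["wrist_torque"],o["grip_width"])
E
```

```text
[0.45977878 0.17156963 0.25799319] 0.12842103032657506 1.2975659711710388 [-0.55721463 10.74267656  3.32504437] [1.68670766 0.03231006 0.58954192] 0.024629446525914762
```

Call:
{"name": "step_arm", "arguments": {"increments": [{"x": 0, "y": 0, "z": 0, "wx": 0, "wy": 0, "wz": 0, "gripper": 6}, {"x": 0, "y": 0, "z": 0, "wx": 0, "wy": 0, "wz": 0, "gripper": 6}, {"x": 0, "y": 0, "z": 0, "wx": 0, "wy": 0, "wz": 0, "gripper": 6}, {"x": 0, "y": 0, "z": 0, "wx": 0, "wy": 0, "wz": 0, "gripper": 6}, {"x": 0, "y": 0, "z": 0, "wx": 0, "wy": 0, "wz": 0, "gripper": 6}, {"x": 0, "y": 0, "z": 0, "wx": 0, "wy": 0, "wz": 0, "gripper": 6}]}}

```text
time_s: 9.75
position: [0.4596, 0.1705, 0.2577]
tool_rot: [[0.201, 0.98, -0.0], [0.98, -0.201, -0.0], [-0.0, -0.0, -1.0]]
ft_force: [0.2, -0.5, -0.1]
grip_width: 0.0603
```

```bash
python3 - <<'E'
from h import *
o=env.observe();print(o["position"],o["ft_force"],o["grip_width"])
a=snap("side","pics/s5.png")["color"][195:325,220:360]
cv2.imwrite("pics/c5.png",cv2.resize(a,(560,520),interpolation=2))
E
```

```text
[0.45964627 0.17050419 0.25768809] [ 0.19936352 -0.527876   -0.05288039] 0.06026919035504306
```

View pics/c5.png

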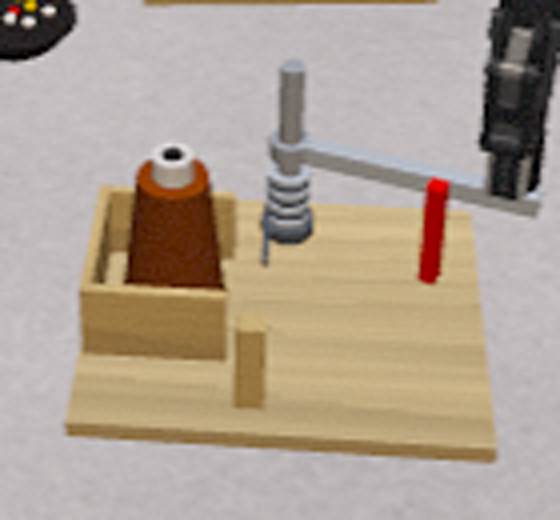

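The fingers are open with zero force on the tool, and the bar rests behind the catch at crop (438,185). I'll withdraw straight up, then check.

Call:
{"name": "step_arm", "arguments": {"increments": [{"x": 0, "y": 0, "z": -1.5, "wx": 0, "wy": 0, "wz": 0, "gripper": 6}, {"x": 0, "y": 0, "z": -2, "wx": 0, "wy": 0, "wz": 0, "gripper": 6}, {"x": 0, "y": 0, "z": -3, "wx": 0, "wy": 0, "wz": 0, "gripper": 6}, {"x": 0, "y": 0, "z": -4, "wx": 0, "wy": 0, "wz": 0, "gripper": 6}, {"x": 0, "y": 0, "z": -4, "wx": 0, "wy": 0, "wz": 0, "gripper": 6}, {"x": 0, "y": 0, "z": 0, "wx": 0, "wy": 0, "wz": 0, "gripper": 6}, {"x": 0, "y": 0, "z": 0, "wx": 0, "wy": 0, "wz": 0, "gripper": 6}, {"x": 0, "y": 0, "z": 0, "wx": 0, "wy": 0, "wz": 0, "gripper": 6}, {"x": 0, "y": 0, "z": 0, "wx": 0, "wy": 0, "wz": 0, "gripper": 6}, {"x": 0, "y": 0, "z": 0, "wx": 0, "wy": 0, "wz": 0, "gripper": 6}]}}

```text
time_s: 10.8
position: [0.4597, 0.1706, 0.4018]
tool_rot: [[0.201, 0.98, -0.002], [0.98, -0.201, -0.0], [-0.001, -0.002, -1.0]]
ft_force: [0.5, 1.0, 0.3]
grip_width: 0.0604
```

```bash
python3 - <<'E'
from h import *
o=env.observe();print(o["position"],o["ft_force"])
a=snap("side","pics/s6.png")["color"][120:325,200:400]
cv2.imwrite("pics/c6.png",cv2.resize(a,(585,600),interpolation=2))
E
```

```text
[0.45972112 0.17058413 0.40180947] [0.47960596 1.02238208 0.33695231]
```

View pics/c6.png

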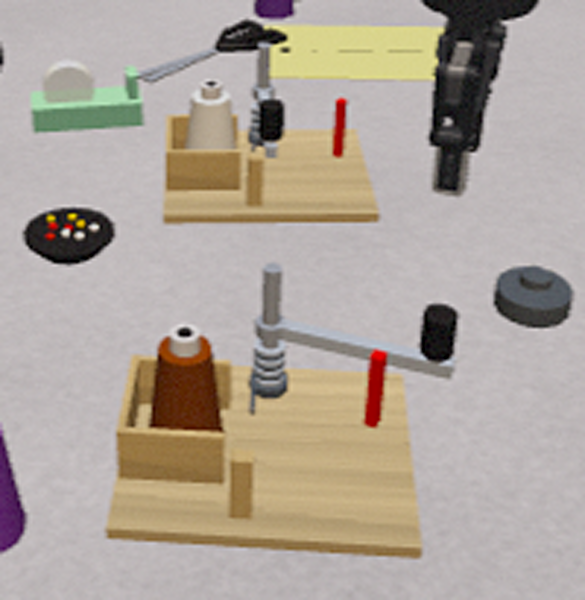

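The brown gate stays open on its own, with its knob at crop (438,333) and the bar behind the catch at (375,360). The brown cone stands at (185,380). The white gate is still shut at (270,120), and the gripper is well clear.

```bash
python3 -c "
from h import *
X,e=None,None
print(env.close_job())"
```

```text
the job is handed in; nothing more can be done
None
```

I opened the brown dock's gate and handed the job in at about 10.9 s. I took the gate by its knob, swung it out and lifted it 28 mm over the red catch. At about 1.45 rad I lowered it, then eased it back to about 1.30 and released it.

My last picture, about half a second after the gripper cleared the gate, shows:
- **Brown gate:** it rests open behind the catch on its own, with nothing touching it.
- **Brown cone:** it stands where it was.
- **White gate:** it is still shut.

One reading was off: while I held the gate past the catch, the sideways force at the wrist was about 10 N, where the spring should give 4–5 N. It fell to about 0 N when I let go, and it was far below the limits. I did not measure the final gate angle from two views; that it is behind the catch comes from the side picture only.

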